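# Level the lazy susan with a pocket spirit level

### The job

The lazy susan stands out of level and toys drift on it: pull the chest's drawer right out to its stop, take out the spirit level, lay it flat across the middle of the turntable in line with the levelling foot and let go of it, then turn the foot's knob until the bubble sits between its two lines. Then press the level firmly down on the turntable, not hard (about 10 N, the weight of a litre of milk), and finish still pressing it there with the bubble centred. Set the level down gently and leave the toys and crockery where they are.

Things in the scene. Friction and masses are not known exactly. Their poses are not given: they have to be found in the camera images.
- chest_drawer0_handle (a point): middle of the drawer's brass bar handle: a round level bar, 120 mm long, 10 mm thick, along the chest's y, its axis 35 mm out from the drawer front and 67 mm above the table. Axes as the chest's: the drawer pulls out along -x. The wooden chest, 220 deep x 260 wide x 105 mm high, closed on top, stands left of the lazy susan, front to the robot
- chest_drawer0 (a joint): how far the drawer is out, m: 0 shut, 0.149 at its stop (a drag of a few N). The drawer is 175 mm long and 218 mm wide inside; its floor is 22 mm above the table, its sides reach 83 mm and its front 94 mm above the table
- level: pocket spirit level, an aluminium bar 150 long (x) x 22 wide (y) x 40 mm high (z), about 0.27 kg; origin at the centre of its underside, z up. At the start it stands upright on the drawer floor, its length across the drawer, its middle 40 to 75 mm behind the drawer front
- level_top (a point): middle of the level's top edge, 40 mm above its underside. Here the yellow-green vial block, 46 mm long, is set flush and reads from above; the bar's top to either side of it is plain flat metal and may be pressed. The bar's sides can be gripped anywhere
- bubble (a joint): place of the pale bubble (9 mm long) along the level's +x from the middle of the vial, m, -0.009 to 0.009. Two black lines 13 mm apart (at +-6.5 mm) frame it when it is centred (within +-2 mm). It rises to the high end: 1.4 mm for each mm/m (0.001 rad) of slope, and takes about 2 s to settle after a movement
- stand: the lazy susan's base of three wooden arms; origin on the table under the turntable's axis, x points along the long arm to the levelling foot, z up. It stands fast on the table on two rubber feet (65 mm behind the axis, under the turntable) and the levelling foot
- turntable: round birch turntable, 280 mm across, 18 mm thick, flat, turning easily about its axis; origin at the centre of its underside, z up
- turntable_centre (a point): centre of the turntable's flat top, 56 mm above the table
- foot_knob (a point): centre of the levelling foot's round black hand knob: 40 mm diameter, 44 to 66 mm above the table (this point 55), axis vertical, 190 mm from the turntable's axis, 30 mm clear of its edge; the arm below: 33 mm. At the start this end is too low. Clockwise from above raises it: one radian adds 0.00187 rad and moves the bubble 2.6 mm towards the foot. It stays where it is left
- yoyo: orange plastic yo-yo, 56 mm diameter, 32 mm thick, lying flat on the turntable beside the place of the level; leave it
- top: wooden spinning top, 50 mm diameter, 52 mm high, standing on its flat end on the turntable beside the place of the level; leave it
- bowl: white ceramic bowl, 140 mm across, 55 mm high, behind the lazy susan; origin under its centre; leave it
- mug: ceramic mug, 80 mm across, 92 mm high, at the left; leave it
- whistle0: red plastic whistle, 50 mm long, 18 mm high, on the table between chest and lazy susan, near the robot; leave it
- whistle1: red plastic whistle like the first, behind on the right; leave it
- whistle2: red plastic whistle like the first, on the right beside the knob; leave it

How it is judged:
On the way, in this order (a step that is already met when the one before it is completed fails the run):
1. the drawer is pulled out to its stop (value of joint chest_drawer0 above 0.143 m), for 0.1 s.
2. the level lies flat across the middle of the turntable, in line with the levelling foot, let go (horizontal distance between level and turntable_centre below 0.03 m and angle between the x axis of level and the x axis of stand, either way round below 0.2 rad and angle between level's own z axis and vertical below 0.05 rad and z of level in the frame of stand between 0.05 and 0.062 m and contact force between the fingers and level below 0.1 N and linear speed of level below 0.02 m/s), for 0.2 s.
3. the foot is turned until the bubble rests between its lines, the hand off the level (horizontal distance between level and turntable_centre below 0.03 m and angle between the x axis of level and the x axis of stand, either way round below 0.2 rad and angle between level's own z axis and vertical below 0.05 rad and z of level in the frame of stand between 0.05 and 0.062 m and value of joint bubble between -0.002 and 0.002 m and angle between turntable's own z axis and vertical below 0.0022 rad and contact force between the fingers and level below 0.1 N), for 0.4 s.
At the end, for the whole second after the job is handed in: Level flat on the turntable, its middle within 30 mm of the centre and 0.2 rad of the line to the levelling foot; bubble within 2 mm of the middle, turntable within 0.0022 rad of level; fingers press the level with over 2 N, over 6 N with its weight between level and turntable (horizontal distance between level and turntable_centre below 0.03 m and angle between the x axis of level and the x axis of stand, either way round below 0.2 rad and angle between level's own z axis and vertical below 0.05 rad and z of level in the frame of stand between 0.05 and 0.062 m and value of joint bubble between -0.002 and 0.002 m and angle between turntable's own z axis and vertical below 0.0022 rad and contact force between the fingers and level above 2 N and contact force between level and turntable above 6 N); the arm keeps its last pose, push and grip.
It fails at once if the bowl or the mug is shifted more than 40 mm or tipped over (distance of any of bowl, mug from where it was at the start of the episode above 0.04 m or angle between any of bowl, mug's own z axis and vertical above 0.5 rad).
It fails at once if the yo-yo or the spinning top is shifted more than 40 mm or tipped over (distance of any of yoyo, top from where it was at the start of the episode above 0.04 m or angle between any of yoyo, top's own z axis and vertical above 0.5 rad).
It fails at once if a whistle is shifted more than 40 mm or tipped over (distance of any of whistle0, whistle1, whistle2 from where it was at the start of the episode above 0.04 m or angle between any of whistle0, whistle1, whistle2's own z axis and vertical above 0.5 rad).
It fails at once if the level is set down or pressed on the turntable with more than 60 N (contact force between level and turntable above 60 N).
It also fails if it takes over 72 s, if anything falls off the work surface, if the arm or the gripper's body presses on something with over 40 N, if the wrist force passes 120 N, or if a joint passes its speed limit or range.

### The arm

A 7-joint arm with a two-finger parallel gripper is mounted at the origin on the work surface. World frame = base frame: x ahead of the robot, y to its left, z up, the work surface at z = 0. Lengths are in m, angles in rad, forces in N, time in s.
With the tool pointing down it reaches from about 0.4 to 0.85 m from the base axis. Payload 10.4 kg.
Tool frame: the origin (TCP) lies midway between the tips of the shut fingers; the grasp point (between the pads) lies 19 mm behind it (manip.grasp_offset is the distance from the TCP to the grasp point, in m); z points along the fingers, y is the line along which they close (so a half turn about z gives the same grasp; the last joint's range is limited). The gripper opens to 85 mm and grips with 20 to 120 N. Pads are 22 mm wide; open, the fingers measure 114 mm over their backs; the gripper's body (76 mm by 85 mm) begins 54 mm behind the grasp point. The pads swing forward as they close: fully open they stand 13 mm farther back than shut.
Start: joints at [1.253, 0.332, -0.065, 1.46, 0.022, 1.35, -0.088], TCP at [0.182, -0.598, 0.231] pointing down, gripper open.
Joint ranges: [-2.6, 2.6], [-0.5, 2.12], [-1.47, 1.34], [0.16, 2.42], [-1.27, 4.41], [0.06, 2.06], [-2.6, 2.6]. Speed limits (rad/s): [2.22, 2.22, 2.79, 2.79, 3.14, 3.14, 3.14].

### API

Orientations are given as a unit quaternion [x, y, z, w].
In Python, from workcell import manip, cams, readout gives the robot as it stands (manip), with the cameras (cams) and the readings (readout).
- The arm moves only by the shell command python3 jog.py [FORCE], which reads ROWS from standard input. ROWS is one flat JSON list of numbers that holds 1 to 20 rows one after another, with no inner brackets; each row has 7 numbers: a rotation vector rx, ry, rz in normalised numbers (1 is pi rad), then dx, dy, dz in parts of the range, where 1.0 means 0.8 m, then the opening from 0.0 (shut) to 1.0 (fully open); each row is the pose to reach, as a shift and turn from the pose commanded when the command began, along the tool's axes at that moment; what a row does not reach only later rows make up. A row lasts 1/8 s, in which the tool goes at most 0.0625 m and 0.188 rad, less where a joint would pass 70% of its speed; a pose out of reach is approached as far as the arm can. The fingers move at their own pace and stop on an object; FORCE is the grip in N (left out, the last holds). Time passes only in rows, so rows that do not move let the fingers close. It prints the time, the measured TCP pose, the force, the opening and the grip force at its end. Input that does not fit is refused with a message, and nothing moves.
- readout.get_obs(): the state, without advancing time (a new reading comes with each control period).
- cams.camera(name): name is "side" or "top" or "wrist"; returns the picture (420x560x3 uint8, blue, green, red); there is no depth.
- cams.calibration(name): a dict with "fx", "fy", "cx", "cy" (pixels), "world_from_camera" (4x4, takes a point from camera to world coordinates); the wrist camera has in their place "tool_from_camera" (4x4, takes a point from camera to tool coordinates, whose origin is the TCP and whose axes are the flange's). Camera axes: x right, y up, looking along -z (the intrinsics and any distortion apply to the point x, -y, -z); pixel columns grow to the right and rows downward; lengths in m; the calibration is good to about 2 mm. A picture is of the moment at which its call begins: read the wrist's pose just before it. calibration takes no time and is no camera call.
- manip.hand_in(): hands the job in; it is judged then, once.
The state is a dict: "clock": time; "joint_pos": joint angles; "joint_velocities": joint speeds; "tau": joint torques, N m; "position": TCP position; "ee_rot": TCP orientation; "ft_force": force on the tool from outside, world axes, zero at the start; "torque": the same for the moment, N m; "grip_width": opening from 0.0 (shut) to 1.0 (fully open); "grasp_force": force on a finger pad.
Only numpy, scipy, OpenCV 4.12 (cv2) and the standard library are available. Lean on these libraries where they do the work, as an engineer would, in place of code of your own. Each camera call takes 0.05 s, during which the arm holds its last target. There are 200 camera calls.

## Working session

There is one attempt and no reset: what is moved stays moved. The work goes in short steps, Python scripts to look and compute and a shell command to move; the robot and the scene stay as the last step left them, time stands still between calls to the robot, and variables do not carry over. Pictures are saved under pics/ and viewed, at most 10 in all, crops included, and the job is handed in when it is done.

```bash
ls; mkdir -p pics; cat > h.py <<'E'
import numpy as np, cv2
from workcell import manip, cams, readout
from scipy.spatial.transform import Rotation as R
def cam(n,save=None):
    o=readout.get_obs(); im=cams.camera(n); c=cams.calibration(n)
    if 'world_from_camera' in c: T=np.array(c['world_from_camera'])
    else:
        W=np.eye(4);W[:3,:3]=R.from_quat(o['ee_rot']).as_matrix();W[:3,3]=o['position'];T=W@np.array(c['tool_from_camera'])
    if save: cv2.imwrite('pics/'+save,im)
    return im,c,T
def pt(c,T,u,v,z):
    d=T[:3,:3]@np.array([(u-c['cx'])/c['fx'],-(v-c['cy'])/c['fy'],-1]);o=T[:3,3]
    return (o+d*(z-o[2])/d[2]).round(4)
def px(c,T,p):
    q=np.linalg.inv(T)@np.r_[p,1];return c['cx']+c['fx']*q[0]/-q[2],c['cy']-c['fy']*q[1]/-q[2]
E
python3 - <<'E'
from h import *
a,c,T=cam('top','top0.png');print({k:c[k] for k in c if k!='world_from_camera'},T.round(3).tolist())
b,c,T=cam('side','side0.png');print(T.round(3).tolist())
w,c,T=cam('wrist');print(np.array(c['tool_from_camera']).round(3).tolist(),readout.get_obs())
E
```

```text
jog.py
pics
workcell.py
{'fx': 385.7198705206399, 'fy': 385.7198705206399, 'cx': 281.1735159972582, 'cy': 206.0293695788362} [[0.022, 0.993, -0.112, 0.497], [-1.0, 0.022, 0.0, 0.009], [0.002, 0.112, 0.994, 1.162], [0.0, 0.0, 0.0, 1.0]]
[[0.985, 0.112, -0.13, 0.481], [-0.171, 0.661, -0.73, -0.729], [0.004, 0.742, 0.671, 0.756], [0.0, 0.0, 0.0, 1.0]]
[[0.0, 0.944, 0.33, 0.084], [1.0, -0.0, -0.0, -0.001], [-0.0, 0.33, -0.944, -0.142], [0.0, 0.0, 0.0, 1.0]] {'clock': 0.15, 'joint_pos': array([ 1.25339122,  0.33271531, -0.0647352 ,  1.46075846,  0.02160966,
        1.34991065, -0.08844595]), 'joint_velocities': array([ 0.0012567 , -0.00202544, -0.00031826, -0.00317487,  0.00095938,
       -0.00185809, -0.00102448]), 'tau': array([-2.53886892e-04, -6.25831461e+01,  4.86356299e-02, -3.91852391e+01,
        1.62090798e-02,  7.41793367e-03,  3.49487181e-06]), 'position': array([ 0.18152707, -0.59775098,  0.2307011 ]), 'ee_rot': array([ 9.89147923e-01,  1.46922039e-01, -1.03287292e-04, -5.38078959e-04]), 'ft_force': array([-0.46678533, -0.28604145, -0.10823012]), 'torque': array([ 0.04831705,  0.01851435, -0.01616073]), 'grasp_force': 0.0, 'grip_width': 0.997238964905935}
```

View pics/top0.png

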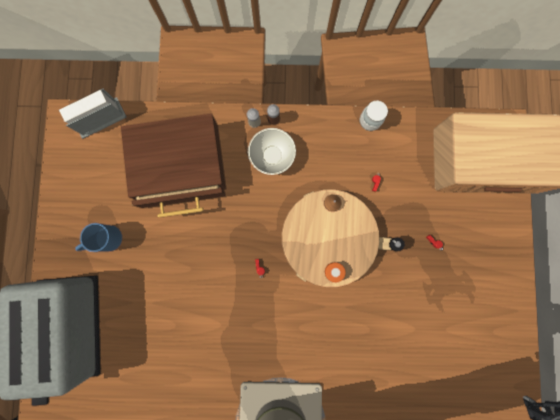

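View pics/side0.png

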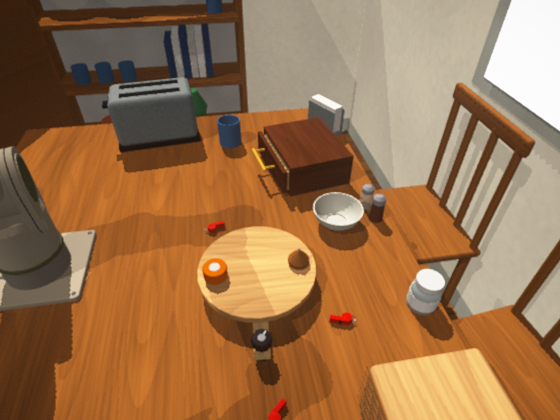

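The top view shows the chest at upper left with its handle at about (181,213), the turntable at (331,238), the knob at (397,244), the yo-yo at (335,272) and the top at (333,203). The side view shows the same layout, with the level still hidden in the shut drawer.

```bash
python3 - <<'E'
from h import *
im,c,T=cam('top')
hsv=cv2.cvtColor(im,cv2.COLOR_BGR2HSV)
def blob(lo,hi,box):
    m=cv2.inRange(hsv,lo,hi);z=np.zeros_like(m);x0,y0,x1,y1=box;z[y0:y1,x0:x1]=m[y0:y1,x0:x1];return z
print(hsv[213,181],hsv[212,190],hsv[216,175],hsv[238,320],hsv[244,397],hsv[220,180])
m=blob((18,150,150),(32,255,255),(150,195,215,222));n=np.argwhere(m)[:,::-1]
n=n.astype(np.float32);r=cv2.minAreaRect(n);print('handle',len(n),r);b=cv2.boxPoints(r)
print([pt(c,T,*p,.067) for p in b], pt(c,T,*r[0],.067))
# turntable ellipse
m=cv2.inRange(hsv,(8,60,150),(25,150,255));z=np.zeros_like(m);z[180:295,270:385]=m[180:295,270:385]
cs,_=cv2.findContours(z,cv2.RETR_EXTERNAL,cv2.CHAIN_APPROX_NONE);k=max(cs,key=cv2.contourArea);k=cv2.convexHull(k)
P=np.array([pt(c,T,*p[0],.056)[:2] for p in k],np.float32);print('tt',cv2.fitEllipse(P))
m=blob((0,0,0),(180,255,70),(385,230,412,256));q=np.argwhere(m)[:,::-1].astype(np.float32);print('knob',len(q),cv2.minAreaRect(q),pt(c,T,*cv2.minEnclosingCircle(q)[0],.066))
for nme,lo,hi,box,h in [('yoyo',(3,180,150),(14,255,255),(318,255,352,290),.088)]:
    q=np.argwhere(blob(lo,hi,box))[:,::-1].astype(np.float32);print(nme,len(q),pt(c,T,*cv2.minEnclosingCircle(q)[0],h))
for u,v in [(334,203),(260,268),(377,182),(435,242)]:print(pt(c,T,u,v,.02))
cr=cv2.resize(im[120:290,120:420],(780,442),interpolation=cv2.INTER_CUBIC);cv2.imwrite('pics/crop.png',cr)
o=readout.get_obs();print(R.from_quat(o['ee_rot']).as_matrix().round(3).tolist())
E
```

```text
[ 19 145 197] [ 19 145 176] [ 14 145 164] [ 17 106 228] [ 18   9 149] [ 13 144 165]
handle 0 ((0.0, 0.0), (0.0, 0.0), 0.0)
[array([1.2308, 0.8752, 0.067 ]), array([1.2308, 0.8752, 0.067 ]), array([1.2308, 0.8752, 0.067 ]), array([1.2308, 0.8752, 0.067 ])] [1.2308 0.8752 0.067 ]
tt ((0.43900394439697266, -0.12672677636146545), (0.33017897605895996, 0.4934743046760559), 89.97389221191406)
knob 132 ((400.5, 244.0), (21.0, 12.0), 0.0) [ 0.5215 -0.331   0.066 ]
yoyo 190 [ 0.4393 -0.1423  0.088 ]
[ 0.6385 -0.1485  0.02  ]
[0.4422 0.0668 0.02  ]
[ 0.7048 -0.2772  0.02  ]
[ 0.5291 -0.4472  0.02  ]
[[0.957, 0.291, -0.0], [0.291, -0.957, 0.001], [-0.0, -0.001, -1.0]]
```

View pics/crop.png

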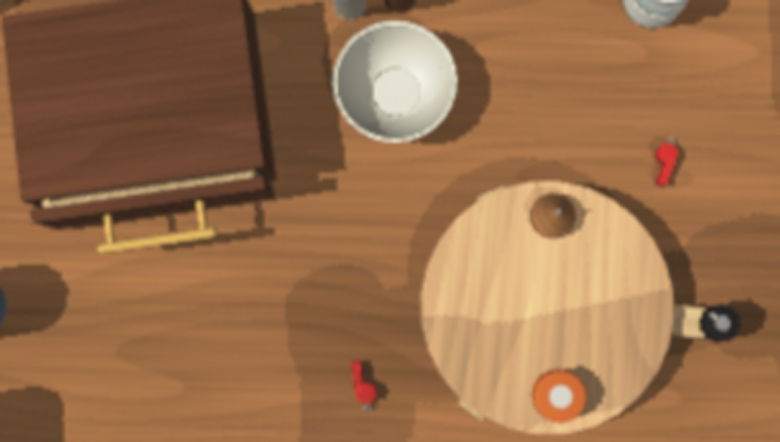

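The crop (2.6x) shows the handle running from (98,249) to (215,233). The disc spans columns 421–674 and rows 180–434, and the knob is at (721,323).

```bash
python3 - <<'E'
from h import *
c=cams.calibration('top');T=np.array(c['world_from_camera'])
f=lambda u,v,z:pt(c,T,120+u/2.6-.3,120+v/2.6-.3,z)
a,b=f(98,249,.067),f(215,233,.067);h=(a+b)/2;d=a-b;print('handle',h,np.linalg.norm(d),'yaw x axis',np.arctan2(d[1],d[0])-np.pi/2)
P=[f(*p,.056) for p in[(421,305),(674,309),(549,180),(547,434)]];print(P);tt=(P[0]+P[1])/4+(P[2]+P[3])/4
k=f(721,323,.066);print('tt',tt,'knob',k,np.linalg.norm((k-tt)[:2]),np.degrees(np.arctan2(*(k-tt)[[1,0]])))
print('yoyo',f(560,397,.088),'top',f(556,214,.1),'whist0',f(365,388,.01))
print('chest corners',[f(*p,.105) for p in[(20,200),(265,168),(248,0)]])
E
```

```text
handle [0.5961 0.2968 0.067 ] 0.12882546332150333 yaw x axis 0.15902317975626112
[array([0.5328, 0.0056, 0.056 ]), array([ 0.5345, -0.2726,  0.056 ]), array([ 0.6749, -0.1341,  0.056 ]), array([ 0.3963, -0.1339,  0.056 ])]
tt [ 0.534625 -0.13375   0.056   ] knob [ 0.5201 -0.3211  0.066 ] 0.1879122085576134 -94.43319869277987
yoyo [ 0.438  -0.1433  0.088 ] top [ 0.6313 -0.1362  0.1   ] whist0 [0.4391 0.067  0.01  ]
chest corners [array([0.6332, 0.434 , 0.105 ]), array([0.6733, 0.1752, 0.105 ]), array([0.8578, 0.2009, 0.105 ])]
```

```bash
cat >> h.py <<'E'
def to(p,yaw,down=True):
    "shift and turn in the tool's axes to TCP p with tool x at world yaw, pointing down"
    o=readout.get_obs();A=R.from_quat(o['ee_rot']);c,s=np.cos(yaw),np.sin(yaw)
    B=R.from_matrix([[c,s,0],[s,-c,0],[0,0,-1]])
    print('to',(A.inv()*B).as_rotvec().round(4),A.inv().apply(np.array(p)-o['position']).round(4),'clock',round(o['clock'],2))
E
python3 - <<'E'
from h import *
to([.596,.297,.17],1.726)
E
```

```text
to [-6.0000e-04 -5.0000e-04 -1.4312e+00] [ 0.6566 -0.7358  0.0614] clock 0.2
```

Units first: shifts go in shares of 0.8 m and turns go in shares of pi rad. So -0.736 m is -0.92, 0.657 m is 0.8213, -1.431 rad is -0.4555.

```bash
T='0'; echo '[0, 0, -0.2292, 0.4125, -0.4625, 0.0375, 0.3, 0, 0, -0.2292, 0.4125, -0.4625, 0.0375, 0.3, 0, 0, -0.2292, 0.4125, -0.4625, 0.0375, 0.3, 0, 0, -0.2292, 0.4125, -0.4625, 0.0375, 0.3, 0, 0, -0.2292, 0.4125, -0.4625, 0.0375, 0.3, 0, 0, -0.2292, 0.4125, -0.4625, 0.0375, 0.3, 0, 0, -0.2292, 0.4125, -0.4625, 0.0375, 0.3, 0, 0, -0.2292, 0.4125, -0.4625, 0.0375, 0.3, 0, 0, -0.4555, 0.8213, -0.92, 0.0763, 0.3, 0, 0, -0.4555, 0.8213, -0.92, 0.0763, 0.3, 0, 0, -0.4555, 0.8213, -0.92, 0.0763, 0.3, 0, 0, -0.4555, 0.8213, -0.92, 0.0763, 0.3, 0, 0, -0.4555, 0.8213, -0.92, 0.0763, 0.3, 0, 0, -0.4555, 0.8213, -0.92, 0.0763, 0.3, 0, 0, -0.4555, 0.8213, -0.92, 0.0763, 0.3, 0, 0, -0.4555, 0.8213, -0.92, 0.0763, 0.3, 0, 0, -0.4555, 0.8213, -0.92, 0.0763, 0.3, 0, 0, -0.4555, 0.8213, -0.92, 0.0763, 0.3]' | python3 jog.py 40
python3 - <<'E'
from h import *
im,c,T=cam('wrist','w1.png');to([.596,.297,.052],1.726)
print(px(c,T,[.596,.297,.067]))
E
```

```text
clock: 2.45
position: [0.5963, 0.2967, 0.1698]
ee_rot: [0.65, 0.76, -0.0, -0.0]
ft_force: [-0.2, 0.1, 0.6]
grip_width: 0.302
grasp_force: 0.0
to [ 0.      0.001  -0.0014] [ 0.0014 -0.0005  0.1183] clock 2.5
(np.float64(285.62861782009645), np.float64(210.7185165371009))
```

View pics/w1.png

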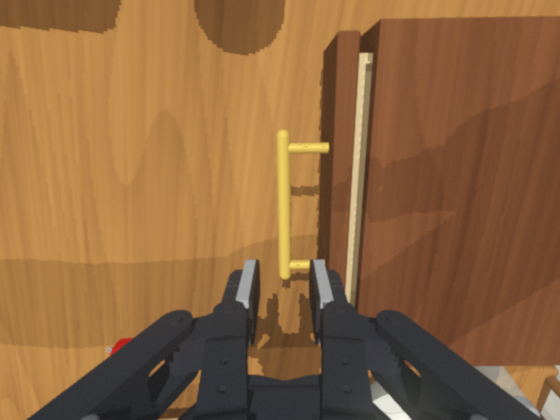

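The wrist view shows the bar running from (283,132) to (286,275), centred between the open fingers, with the drawer front to its right.

```bash
python3 - <<'E'
from h import *
im,c,T=cam('wrist');hsv=cv2.cvtColor(im,cv2.COLOR_BGR2HSV)
m=cv2.inRange(hsv,(22,150,120),(32,255,255));m[:,:270]=0;m[:,293:]=0;m[:120]=0;m[255:]=0
ys=np.arange(140,255);q=[(np.mean(np.flatnonzero(m[y])),y) for y in ys if m[y].any()];P=np.array([pt(c,T,*p,.070)[:2] for p in q])
k=np.polyfit(P[:,1],P[:,0],1);print(len(q),k,np.polyval(k,.297), 'chest yaw',-np.arctan(k[0]) )
y=np.arctan(-k[0])
for e in [(365,55,.094),(352,312,.094),(380,22,.105),(357,365,.105)]:print(pt(c,T,*e))
to([np.polyval(k,.297),.297,.052],np.pi/2+.16)
E
```

```text
115 [-0.16318763  0.64298393] 0.5945172090933312 chest yaw 0.1617617687739909
[0.6283 0.4161 0.094 ]
[0.6639 0.2249 0.094 ]
[0.6305 0.4326 0.105 ]
[0.6762 0.1805 0.105 ]
to [ 0.0004  0.0011 -0.0068] [ 0.002  -0.0021  0.1185] clock 2.55
```

Converted, 0.118 m is 0.1475, 0.1 m is 0.125, -0.012 rad is -0.0038.

```bash
echo '[0, 0.0003, -0.0038, 0.0025, -0.0025, 0.075, 0.3, 0, 0.0003, -0.0038, 0.0025, -0.0025, 0.125, 0.3, 0, 0.0003, -0.0038, 0.0025, -0.0025, 0.1475, 0.3, 0, 0.0003, -0.0038, 0.0025, -0.0025, 0.1475, 0, 0, 0.0003, -0.0038, 0.0025, -0.0025, 0.1475, 0, 0, 0.0003, -0.0038, 0.0025, -0.0025, 0.1475, 0, 0, 0.0003, -0.0038, 0.0025, -0.0025, 0.1475, 0]' | python3 jog.py 40
```

```text
clock: 3.42
position: [0.5941, 0.2974, 0.052]
ee_rot: [0.646, 0.763, -0.001, 0.0]
ft_force: [-0.1, -4.9, -15.3]
grip_width: 0.111
grasp_force: 39.1
```

Converted, -0.151 m is -0.1888, -0.148 m is -0.185.

```bash
echo '[0, 0, 0, 0, -0.025, 0, 0, 0, 0, 0, 0, -0.0625, 0, 0, 0, 0, 0, 0, -0.1, 0, 0, 0, 0, 0, 0, -0.1375, 0, 0, 0, 0, 0, 0, -0.1688, 0, 0, 0, 0, 0, 0, -0.185, 0, 0, 0, 0, 0, 0, -0.1888, 0, 0, 0, 0, 0, 0, -0.1888, 0, 0]' | python3 jog.py
```

```text
clock: 4.42
position: [0.4558, 0.2742, 0.055]
ee_rot: [0.647, 0.762, 0.009, 0.004]
ft_force: [45.6, 7.7, -41.5]
grip_width: 0.11
grasp_force: 39.1
```

```bash
echo '[0, 0, 0, 0, 0, 0, 0, 0, 0, 0, 0, 0, 0, 0, 0, 0, 0, 0, 0, 0, 0]' | python3 jog.py; python3 - <<'E'
from h import *
im,c,T=cam('wrist','w2.png');o=readout.get_obs();print(o['position'],o['ft_force'],o['torque'],o['joint_velocities'].round(3))
cam('top','t2.png')
E
```

```text
clock: 4.8
position: [0.4558, 0.2742, 0.055]
ee_rot: [0.647, 0.762, 0.009, 0.004]
ft_force: [44.0, 6.5, -40.8]
grip_width: 0.109
grasp_force: 39.2
[0.45572158 0.274215   0.05496173] [ 45.22546518   7.01613492 -40.82593975] [ 1.25332087 -9.15559165  0.08590295] [-0.001  0.001 -0.    -0.    -0.001 -0.     0.001]
```

View pics/w2.png

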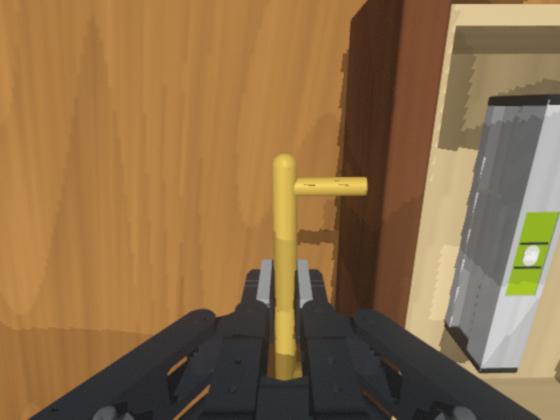

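The wrist view shows the drawer out, the bar in the fingers at column 285, and the level standing in the drawer at about (520,240). I'll measure the actual drawer travel.

```bash
python3 - <<'E'
from h import *
im,c,T=cam('wrist');
for p in [(285,190),(285,260)]:print('bar',pt(c,T,*p,.070))
print('strip',pt(c,T,452,25,.083),pt(c,T,410,370,.083))
u=np.array([np.cos(.163),np.sin(.163)])
n=pt(c,T,285,190,.070)[:2];print('travel',([ .64298-.16319*n[1],n[1]]-n)@u)
print('front top edge', pt(c,T,447,30,.094))
to([.4558,.2742,.055],np.pi/2+.163)
t=cv2.imread('pics/t2.png');cv2.imwrite('pics/t2c.png',cv2.resize(t[120:290,100:260],(640,680))[:600])
E
```

```text
bar [0.4464 0.3239 0.07  ]
bar [0.4518 0.2912 0.07  ]
strip [0.4903 0.3907 0.083 ] [0.5189 0.2492 0.083 ]
travel 0.14181769758206741
front top edge [0.4843 0.386  0.094 ]
to [ 0.0191 -0.0052 -0.0006] [ 0.      0.0001 -0.0001] clock 4.95
```

View pics/t2c.png

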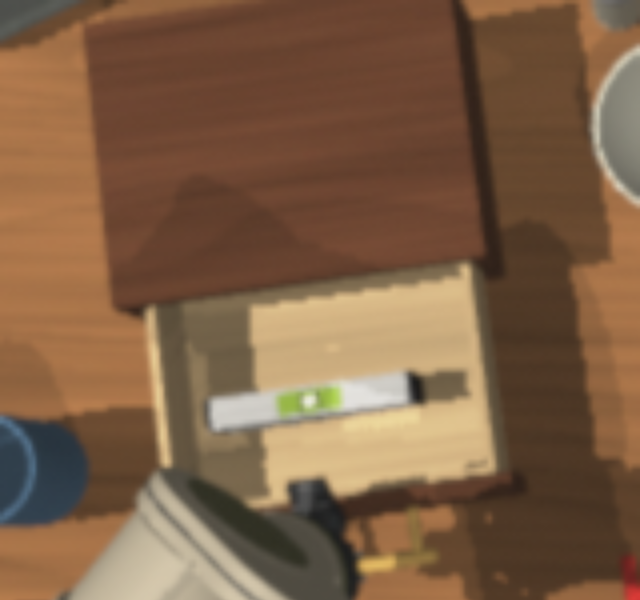

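Converted, -0.003 m is -0.0038.

```bash
python3 - <<'E'
from h import *
o=readout.get_obs();print(o['joint_pos'].round(3),o['tau'].round(1))
E
echo '[0, 0, 0, 0, -0.0038, 0.0038, 0, 0, 0, 0, 0, -0.0038, 0.0038, 0, 0, 0, 0, 0, -0.0038, 0.0038, 0]' | python3 jog.py; echo '[0, 0, 0, 0, 0.0075, 0, 0, 0, 0, 0, 0, 0.0075, 0, 0, 0, 0, 0, 0, 0.0075, 0, 0]' | python3 jog.py
```

```text
[ 0.134  0.443 -0.898  1.876  0.416  1.    -0.779] [ -9.1 -57.5 -26.3 -21.7  -8.7  10.   -0.1]
clock: 5.32
position: [0.4557, 0.2743, 0.0547]
ee_rot: [0.648, 0.762, 0.011, 0.006]
ft_force: [45.8, 1.5, -17.4]
grip_width: 0.11
grasp_force: 41.4
clock: 5.7
position: [0.456, 0.2743, 0.0544]
ee_rot: [0.647, 0.762, 0.006, 0.004]
ft_force: [16.0, -11.2, 12.7]
grip_width: 0.109
grasp_force: 43.9
```

The top crop shows the drawer open with the level's vial at crop (309,400), which is full-image (177,220), and the mug untouched. Easing the command by 6 mm barely moved the hand, so the drawer is at its stop (it started slightly open). Next I release and lift.

Converted, -0.16 m is -0.2, -0.15 m is -0.1875.

```bash
echo '[0, 0, 0, 0, 0.0025, -0.0025, 0.35, 0, 0, 0, 0, 0.0025, -0.0025, 0.35, 0, 0, 0, 0, 0.0025, -0.0025, 0.35, 0, 0, 0, 0, 0.0025, -0.075, 0.35, 0, 0, 0, 0, 0.0025, -0.15, 0.35, 0, 0, 0, 0, 0.0375, -0.1875, 0.6, 0, 0, 0, 0, 0.1, -0.2, 0.6, 0, 0, 0, 0, 0.1, -0.2, 0.6, 0, 0, 0, 0, 0.1, -0.2, 0.6]' | python3 jog.py
python3 - <<'E'
from h import *
im,c,T=cam('top')
print(pt(c,T,177.2,220,.062))
im,c,T=cam('wrist','w3.png');hsv=cv2.cvtColor(im,cv2.COLOR_BGR2HSV)
m=cv2.inRange(hsv,(35,150,80),(50,255,255));q=np.argwhere(m)[:,::-1].astype(np.float32);r=cv2.minAreaRect(q);print(len(q),r)
P=np.array([pt(c,T,*p,.062)[:2] for p in cv2.boxPoints(r)],np.float32);r2=cv2.minAreaRect(P);print(P,r2)
to([*r2[0],.033],np.pi/2+.163)
E
```

```text
clock: 6.82
position: [0.5261, 0.288, 0.2088]
ee_rot: [0.645, 0.764, 0.0, -0.001]
ft_force: [-0.2, -0.0, -0.9]
grip_width: 0.597
grasp_force: 0.0
[0.5746 0.3048 0.062 ]
552 ((336.9525146484375, 183.9977569580078), (15.03058910369873, 44.71124267578125), 2.726310968399048)
[[0.5686 0.2853]
 [0.5612 0.3285]
 [0.5751 0.3302]
 [0.5833 0.287 ]] ((0.5722499489784241, 0.30774998664855957), (0.014775987714529037, 0.04463551193475723), 9.720182418823242)
to [-0.0005 -0.0006  0.0055] [0.0119 0.0491 0.1761] clock 6.92
```

View pics/w3.png

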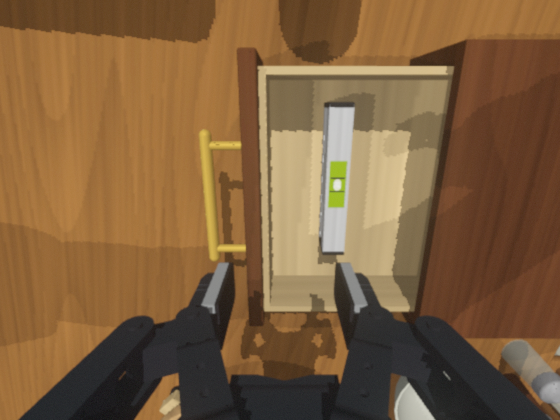

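The wrist view shows the level lying across the drawer with its vial at (337,184), its ends at (340,105) and (333,252), and free space around it.

Converted, 0.176 m is 0.22, 0.049 m is 0.0613.

```bash
echo '[0, 0, 0, 0.015, 0.0613, 0.0375, 0.5, 0, 0, 0, 0.015, 0.0613, 0.1, 0.5, 0, 0, 0, 0.015, 0.0613, 0.1625, 0.5, 0, 0, 0, 0.015, 0.0613, 0.2063, 0.5, 0, 0, 0, 0.015, 0.0613, 0.22, 0.5, 0, 0, 0, 0.015, 0.0613, 0.22, 0.5, 0, 0, 0, 0.015, 0.0613, 0.22, 0, 0, 0, 0, 0.015, 0.0613, 0.22, 0, 0, 0, 0, 0.015, 0.0613, 0.22, 0, 0, 0, 0, 0.015, 0.0613, 0.22, 0]' | python3 jog.py 40
echo '[0, 0, 0, 0, 0, -0.0375, 0, 0, 0, 0, 0, 0, -0.1, 0, 0, 0, 0, 0, 0, -0.1625, 0, 0, 0, 0, 0, 0, -0.1625, 0]' | python3 jog.py
python3 - <<'E'
from h import *
im,c,T=cam('top','t4.png');to([.5346,-.1338,.17],1.494)
E
```

```text
clock: 8.18
position: [0.5744, 0.3081, 0.0354]
ee_rot: [0.646, 0.764, 0.002, 0.0]
ft_force: [-1.0, -0.3, 8.4]
grip_width: 0.246
grasp_force: 41.0
clock: 8.68
position: [0.5749, 0.3089, 0.1682]
ee_rot: [0.646, 0.764, 0.004, 0.001]
ft_force: [-0.1, -0.6, -3.7]
grip_width: 0.252
grasp_force: 40.1
to [ 0.0032 -0.0019  0.2438] [-0.4289 -0.1123 -0.0058] clock 8.72
```

Converted, -0.429 m is -0.5363, -0.056 m is -0.07, 0.244 rad is 0.0777.

```bash
echo '[0, 0, 0.0382, -0.2625, -0.07, -0.0075, 0, 0, 0, 0.0382, -0.2625, -0.07, -0.0075, 0, 0, 0, 0.0382, -0.2625, -0.07, -0.0075, 0, 0, 0, 0.0382, -0.2625, -0.07, -0.0075, 0, 0, 0, 0.0777, -0.5363, -0.14, -0.0075, 0, 0, 0, 0.0777, -0.5363, -0.14, -0.0075, 0, 0, 0, 0.0777, -0.5363, -0.14, -0.0075, 0, 0, 0, 0.0777, -0.5363, -0.14, -0.0075, 0, 0, 0, 0.0777, -0.5363, -0.14, -0.0075, 0, 0, 0, 0.0777, -0.5363, -0.14, -0.0075, 0]' | python3 jog.py
python3 - <<'E'
from h import *
im,c,T=cam('wrist','w5.png');im,c,T=cam('side','s5.png');to([.5346,-.1338,.0794],1.494)
a=cv2.imread('pics/w5.png');b=cv2.imread('pics/s5.png');cv2.imwrite('pics/c5.png',np.hstack([cv2.resize(a,(400,300)),cv2.resize(b[130:380,100:433],(400,300))]))
E
```

```text
clock: 9.98
position: [0.5337, -0.1335, 0.1679]
ee_rot: [0.734, 0.68, 0.0, -0.001]
ft_force: [0.4, 1.3, -2.7]
grip_width: 0.247
grasp_force: 40.4
to [-0.001  -0.0016  0.0021] [-0.0012  0.0006  0.089 ] clock 10.07
```

View pics/c5.png

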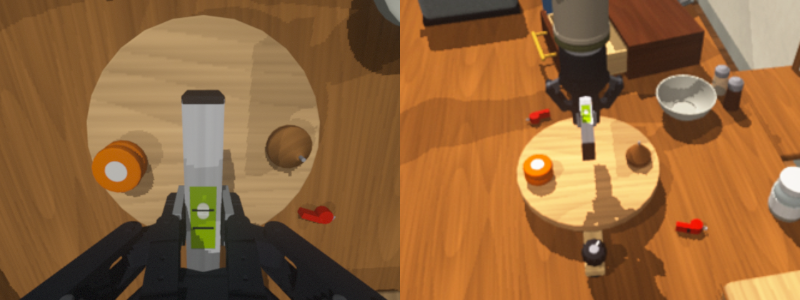

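The left half shows the level held along the line to the foot, between the yo-yo (118,168) and the top (288,147). The right half confirms that it is clear of both and level.

Converted, 0.095 m is 0.1188, 0.093 m is 0.1163.

```bash
echo '[0, 0, 0, -0.0013, 0, 0.05, 0, 0, 0, 0, -0.0013, 0, 0.1, 0, 0, 0, 0, -0.0013, 0, 0.1125, 0, 0, 0, 0, -0.0013, 0, 0.1163, 0, 0, 0, 0, -0.0013, 0, 0.1188, 0, 0, 0, 0, -0.0013, 0, 0.1188, 0]' | python3 jog.py; echo '[0, 0, 0, 0, 0, 0.0013, 0, 0, 0, 0, 0, 0, 0.0025, 0, 0, 0, 0, 0, 0, 0.0038, 0, 0, 0, 0, 0, 0, 0.0038, 0]' | python3 jog.py
```

```text
clock: 10.82
position: [0.5349, -0.1353, 0.0749]
ee_rot: [0.734, 0.679, 0.001, 0.0]
ft_force: [-0.8, -0.3, -3.1]
grip_width: 0.25
grasp_force: 40.3
clock: 11.32
position: [0.5342, -0.1352, 0.0708]
ee_rot: [0.734, 0.679, 0.0, -0.0]
ft_force: [-0.4, -0.7, -2.6]
grip_width: 0.25
grasp_force: 40.3
```

Converted, 0.002 m is 0.0025, 0.001 m is 0.0013.

```bash
echo '[0, 0, 0, 0, 0, 0.0013, 0, 0, 0, 0, 0, 0, 0.0013, 0, 0, 0, 0, 0, 0, 0.0025, 0, 0, 0, 0, 0, 0, 0.0025, 0]' | python3 jog.py; python3 - <<'E'
from h import *
im,c,T=cam('wrist','w6.png')
E
```

```text
clock: 11.82
position: [0.5343, -0.1353, 0.069]
ee_rot: [0.734, 0.679, 0.0, -0.0]
ft_force: [-1.1, -0.7, 0.1]
grip_width: 0.248
grasp_force: 40.6
```

Converted, -0.12 m is -0.15, -0.08 m is -0.1.

```bash
echo '[0, 0, 0, 0, 0, 0, 0.45, 0, 0, 0, 0, 0, 0, 0.45, 0, 0, 0, 0, 0, 0, 0.45, 0, 0, 0, 0, 0, -0.0375, 0.45, 0, 0, 0, 0, 0, -0.1, 0.45, 0, 0, 0, 0, 0, -0.15, 0.6, 0, 0, 0, 0, 0, -0.15, 0.6]' | python3 jog.py
cat >> h.py <<'E'
def level(im,c,T,z=.096,ax=(-.0772,-.997)):
    "bubble offset (mm, + towards foot) and vial middle, by green mask and pale blob"
    hsv=cv2.cvtColor(im,cv2.COLOR_BGR2HSV);m=cv2.inRange(hsv,(35,130,60),(50,255,255))
    n,l,s,ce=cv2.connectedComponentsWithStats(m);big=[i for i in range(1,n) if s[i,4]>30]
    q=np.argwhere(np.isin(l,big))[:,::-1].astype(np.float32);hull=cv2.convexHull(q)
    r=cv2.minAreaRect(q);k=np.zeros_like(m);cv2.fillConvexPoly(k,hull.astype(int),255);k=cv2.erode(k,np.ones((3,3)))
    b=(hsv[...,1]<110)&(hsv[...,2]>140)&(k>0);n,l,s,ce=cv2.connectedComponentsWithStats(b.astype(np.uint8))
    i=1+np.argmax(s[1:,4]);B=pt(c,T,*ce[i],z)[:2]
    P=np.array([pt(c,T,*p[0],z)[:2] for p in hull],np.float32);r=cv2.minAreaRect(P);C=np.array(r[0])
    print('vial',C.round(4),np.round(r[1],4),round(r[2],1),'bubble px',ce[i].round(1),s[i,4],'offset mm',((B-C)@np.array(ax)*1e3).round(2),'clock',readout.get_obs()['clock'])
E
python3 - <<'E'
from h import *
im,c,T=cam('wrist','w7.png');level(im,c,T);cv2.imwrite('pics/w7b.png',im)
to([.5201,-.3211,.17],1.494);print(readout.get_obs()['joint_pos'].round(2))
E
```

```text
clock: 12.75
position: [0.536, -0.1355, 0.1921]
ee_rot: [0.734, 0.679, 0.001, 0.002]
ft_force: [-0.4, 0.3, -0.2]
grip_width: 0.602
grasp_force: 0.0
vial [ 0.5324 -0.1351] [0.0442 0.0147] 85.0 bubble px [280.7 205.9] 106 offset mm -6.34 clock 12.8
to [ 0.0022  0.0001 -0.0004] [-0.1862 -0.0005  0.02  ] clock 12.8
[ 0.84  0.29 -0.8   1.68  0.22  1.26 -0.07]
```

View pics/w7.png

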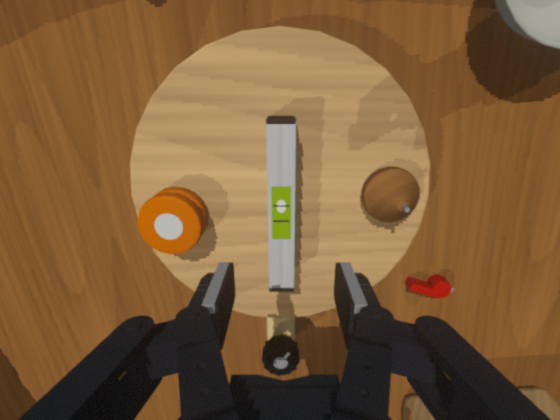

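The wrist view shows the level released at (281,203), in line with the knob at (281,355). The bubble is off-centre, away from the foot, at (281,206).

```bash
python3 - <<'E'
from h import *
im,c,T=cam('wrist');level(im,c,T);k=pt(c,T,280.5,355,.066);print(k);to([k[0],k[1],.12],1.494)
E
```

```text
vial [ 0.5323 -0.1353] [0.0438 0.014 ] 85.3 bubble px [282.5 209.7] 58 offset mm -3.9 clock 12.85
[ 0.5164 -0.3073  0.066 ]
to [-0.0001 -0.0005 -0.0003] [-0.1727 -0.0044  0.0686] clock 12.85
```

Converted, -0.187 m is -0.2338, -0.175 m is -0.2188.

```bash
echo '[0, 0, 0, -0.075, 0, 0, 0.6, 0, 0, 0, -0.15, 0, 0, 0.6, 0, 0, 0, -0.2188, 0, 0.0375, 0.6, 0, 0, 0, -0.2338, 0, 0.075, 0.6, 0, 0, 0, -0.2338, 0, 0.075, 0.6, 0, 0, 0, -0.2338, 0, 0.075, 0.6]' | python3 jog.py; python3 - <<'E'
from h import *
im,c,T=cam('wrist','w8.png');print(list(c.keys()),px(c,T,[.52,-.322,.066]))
im2,c2,T2=cam('top','t8.png');level(im2,c2,T2)
cv2.imwrite('pics/c8.png',np.hstack([im[:, :],cv2.resize(im2[190:295,290:350],(240,420))]))
E
```

```text
clock: 13.6
position: [0.5205, -0.3202, 0.1292]
ee_rot: [0.733, 0.68, 0.001, -0.001]
ft_force: [0.1, -0.2, 1.0]
grip_width: 0.599
grasp_force: 0.0
['fx', 'fy', 'cx', 'cy', 'tool_from_camera'] (np.float64(285.71962225421277), np.float64(231.47585938553576))Traceback (most recent call last):
  File "<stdin>", line 3, in <module>
  File "h.py", line 28, in level
    i=1+np.argmax(s[1:,4]);B=pt(c,T,*ce[i],z)[:2]
        ~~~~~~~~~^^^^^^^^^
    return _wrapfunc(a, 'argmax', axis=axis, out=out, **kwds)
    return bound(*args, **kwds)
ValueError: attempt to get argmax of an empty sequence
```

```bash
python3 - <<'E'
from h import *
im=cv2.imread('pics/w8.png');_,c,T=cam('wrist')
g=cv2.cvtColor(im,cv2.COLOR_BGR2GRAY)
for y in range(190,300,8):print(y,g[y,225:350:5])
E
```

```text
190 [119 120 118 118 115 121 125 123 199 199 193 171 176 182 184 168  68  99
  97 102 114 113 115 109 119]
198 [119 120 117 118 114 122 124 125 199  85  80  50  45 134 153 165  66 111
 107 108 111 116 128 123 123]
206 [121 120 118 119 117 121 122  63  48  52  60  62  60  51  48  54  75 111
 108 120 121 128 129 122 123]
214 [121 121 117 119 118 119 119  52  52  53  53  52  51 144 187  50  45 111
 120 120 120 128 128 122 122]
222 [121 119 120 119 117 118  48  52  52  50 129 162 158 149  48  50  48 121
 124 119 119 124 129 120 123]
230 [121 120 119 116 119 116  50  51  51 119 159 160 161 157  49  49  48  68
 124 117 121 124 128 121 121]
238 [120 121 119 119 120 115 103  52  48  49 148 160 157  68  46  46  50  81
 124 117 122 122 128 122 120]
246 [120 122 120 117 119 115 122 119  49  48  48  47  48  49  46  59  78  79
 104 116 122 117 126 121 120]
254 [118 121 122 118 119 117 119 121 122 114  94  49  70  77  73  73  77  79
 110 116 121 118 125 121 119]
262 [119  90 121 118 118 119 117 120 121 117 110 107  74  76  74  69  77 118
 124 114 120 119 116 108 118]
270 [127  39 118 119 117 119 115 121 121 117 111 110 117 116 111 107 117 120
 124 115 119 117  64  46 135]
278 [ 50  39 119 119 115 121 116 121 119 116 111 106 117 113 113 108 117 120
 123 115 117 118  55  38  93]
286 [ 35  38 101 118 115 120 116 119 119 117 109 106 118 112 114 107 116 119
 121 116 117 117  43  38  45]
294 [ 34  33  92 121 115 120 119 119 118 116 102  75  76 112 115 108 118 118
 119 103 102 118  39  38  33]
```

Converted, 0.089 m is 0.1113, 0.08 m is 0.1, -1.2 rad is -0.382.

```bash
echo '[0, 0, -0.0573, 0.0025, -0.0044, 0, 0.6, 0, 0, -0.1146, 0.0025, -0.0044, 0, 0.6, 0, 0, -0.1719, 0.0025, -0.0044, 0, 0.6, 0, 0, -0.2292, 0.0025, -0.0044, 0, 0.6, 0, 0, -0.2865, 0.0025, -0.0044, 0.025, 0.6, 0, 0, -0.3438, 0.0025, -0.0044, 0.0625, 0.6, 0, 0, -0.382, 0.0025, -0.0044, 0.1, 0.6, 0, 0, -0.382, 0.0025, -0.0044, 0.1113, 0.6, 0, 0, -0.382, 0.0025, -0.0044, 0.1113, 0.6, 0, 0, -0.382, 0.0025, -0.0044, 0.1113, 0, 0, 0, -0.382, 0.0025, -0.0044, 0.1113, 0, 0, 0, -0.382, 0.0025, -0.0044, 0.1113, 0]' | python3 jog.py 30; python3 - <<'E'
from h import *
print(readout.get_obs()['joint_pos'].round(2))
E
```

```text
clock: 15.25
position: [0.5167, -0.3211, 0.0417]
ee_rot: [0.223, 0.975, -0.001, 0.001]
ft_force: [-4.4, -2.9, 6.6]
grip_width: 0.459
grasp_force: 30.6
[ 1.12  0.62 -0.84  1.67  0.51  1.09  1.25]
```

Converted, 2.4 rad is 0.7639.

```bash
echo '[0, 0, 0.0573, 0, 0, 0, 0, 0, 0, 0.1146, 0, 0, 0, 0, 0, 0, 0.1719, 0, 0, 0, 0, 0, 0, 0.2292, 0, 0, 0, 0, 0, 0, 0.2865, 0, 0, 0, 0, 0, 0, 0.3438, 0, 0, 0, 0, 0, 0, 0.4011, 0, 0, 0, 0, 0, 0, 0.4584, 0, 0, 0, 0, 0, 0, 0.5157, 0, 0, 0, 0, 0, 0, 0.573, 0, 0, 0, 0, 0, 0, 0.6303, 0, 0, 0, 0, 0, 0, 0.6875, 0, 0, 0, 0, 0, 0, 0.7448, 0, 0, 0, 0, 0, 0, 0.7639, 0, 0, 0, 0, 0, 0, 0.7639, 0, 0, 0, 0]' | python3 jog.py
echo '[0, 0, 0, 0, 0, 0, 0.6, 0, 0, 0, 0, 0, 0, 0.6, 0, 0, 0, 0, 0, -0.05, 0.6, 0, 0, 0, 0, 0, -0.125, 0.6, 0, 0, -0.0573, 0, 0, -0.1625, 0.6, 0, 0, -0.1146, 0, 0, -0.1625, 0.6, 0, 0, -0.1719, 0, 0, -0.1625, 0.6, 0, 0, -0.2292, 0, 0, -0.1625, 0.6, 0, 0, -0.2865, 0, 0, -0.1625, 0.6, 0, 0, -0.3438, 0, 0, -0.1625, 0.6, 0, 0, -0.382, 0, 0, -0.1625, 0.6, 0, 0, -0.382, 0, 0, -0.1625, 0.6]' | python3 jog.py
python3 - <<'E'
from h import *
to([.525,-.22,.19],1.494)
E
```

```text
clock: 17.12
position: [0.5199, -0.3209, 0.0429]
ee_rot: [0.989, 0.145, 0.003, 0.002]
ft_force: [6.8, -5.9, 3.0]
grip_width: 0.457
grasp_force: 30.4
clock: 18.62
position: [0.5164, -0.3193, 0.1697]
ee_rot: [0.734, 0.679, 0.0, -0.001]
ft_force: [0.1, -0.7, 0.1]
grip_width: 0.598
grasp_force: 0.0
to [-0.0004 -0.0013 -0.0011] [ 0.0997  0.0009 -0.0201] clock 18.62
```

Units first: shifts go in shares of 0.8 m and turns go in shares of pi rad. So 0.1 m is 0.125, 0.05 m is 0.0625.

```bash
echo '[0, 0, 0, 0.0625, 0, -0.0125, 0.6, 0, 0, 0, 0.125, 0.0013, -0.025, 0.6, 0, 0, 0, 0.125, 0.0013, -0.025, 0.6, 0, 0, 0, 0.125, 0.0013, -0.025, 0.6]' | python3 jog.py
python3 - <<'E'
from h import *
im,c,T=cam('wrist','w9.png');print(px(c,T,[.5323,-.1353,.096]))
try: level(im,c,T)
except Exception as e: print(e)
hsv=cv2.cvtColor(im,cv2.COLOR_BGR2HSV);m=cv2.inRange(hsv,(35,130,60),(50,255,255));q=np.argwhere(m);print(q.min(0),q.max(0))
(y0,x0),(y1,x1)=q.min(0),q.max(0)
g=im[y0-2:y1+3,x0:x1+1]
print('green/blue/val profile at centre cols')
mid=(x0+x1)//2
for y in range(y0-1,y1+2):print(y,im[y,mid-4:mid+5:2].tolist())
E
```

```text
clock: 19.12
position: [0.525, -0.2205, 0.1899]
ee_rot: [0.735, 0.679, -0.0, -0.0]
ft_force: [-1.0, -1.0, -1.0]
grip_width: 0.6
grasp_force: 0.0
(np.float64(287.1612183912748), np.float64(102.29834247982781))
vial [ 0.5324 -0.1352] [0.0448 0.0149] 85.1 bubble px [287.2 101.1] 161 offset mm -0.65 clock 19.175
[ 68 277] [134 298]
green/blue/val profile at centre cols
67 [[141, 175, 167], [137, 173, 163], [139, 174, 164], [141, 175, 165], [145, 178, 168]]
68 [[77, 171, 149], [75, 171, 148], [76, 171, 150], [76, 172, 149], [79, 173, 151]]
69 [[45, 173, 147], [41, 173, 147], [44, 173, 147], [41, 172, 146], [37, 172, 145]]
70 [[35, 173, 146], [39, 172, 146], [39, 173, 146], [34, 172, 144], [38, 173, 145]]
71 [[38, 173, 145], [36, 173, 146], [36, 173, 147], [38, 174, 147], [39, 173, 147]]
72 [[37, 173, 146], [39, 173, 146], [34, 173, 146], [37, 173, 146], [37, 173, 146]]
73 [[39, 174, 147], [38, 173, 146], [33, 172, 145], [38, 173, 146], [35, 172, 145]]
74 [[41, 174, 147], [34, 172, 145], [35, 172, 146], [38, 173, 146], [37, 173, 145]]
75 [[36, 172, 146], [39, 173, 146], [36, 173, 146], [37
[... 4477 characters left out ...]
[31, 169, 143]]
128 [[34, 169, 143], [31, 169, 142], [33, 169, 143], [33, 170, 143], [29, 169, 142]]
129 [[31, 170, 143], [28, 169, 143], [27, 169, 142], [29, 169, 142], [30, 170, 144]]
130 [[30, 169, 142], [29, 169, 143], [32, 170, 144], [32, 169, 143], [33, 169, 144]]
131 [[31, 169, 143], [29, 168, 142], [31, 170, 143], [30, 170, 143], [28, 169, 143]]
132 [[26, 169, 142], [29, 169, 143], [27, 169, 143], [27, 168, 142], [32, 170, 143]]
133 [[31, 170, 143], [27, 169, 142], [29, 169, 143], [30, 169, 142], [33, 169, 143]]
134 [[61, 167, 144], [61, 168, 145], [61, 168, 143], [65, 169, 145], [67, 171, 148]]
135 [[142, 174, 166], [141, 173, 165], [140, 172, 164], [142, 174, 165], [147, 178, 169]]
```

The bubble sits at row 101.3, between the lines at rows 92 and 112, about −0.5 mm off centre. Next I hold to confirm it has settled and shut the fingers for pressing.

```bash
echo '[0, 0, 0, 0, 0, 0, 0, 0, 0, 0, 0, 0, 0, 0, 0, 0, 0, 0, 0, 0, 0, 0, 0, 0, 0, 0, 0, 0, 0, 0, 0, 0, 0, 0, 0, 0, 0, 0, 0, 0, 0, 0, 0, 0, 0, 0, 0, 0, 0, 0, 0, 0, 0, 0, 0, 0, 0, 0, 0, 0, 0, 0, 0, 0, 0, 0, 0, 0, 0, 0, 0, 0, 0, 0, 0, 0, 0, 0, 0, 0, 0, 0, 0, 0]' | python3 jog.py
python3 - <<'E'
from h import *
level(*cam('wrist'));to([.529,-.177,.105],1.494);print(readout.get_obs()['ft_force'])
E
```

```text
clock: 20.68
position: [0.5252, -0.2199, 0.1898]
ee_rot: [0.734, 0.679, 0.0, -0.0]
ft_force: [0.7, -0.7, -0.4]
grip_width: -0.003
grasp_force: 0.0
vial [ 0.5324 -0.1353] [0.0449 0.0149] 85.1 bubble px [287.3 101.9] 157 offset mm -0.85 clock 20.725
to [-0.0002 -0.0009 -0.0002] [0.043  0.0005 0.0848] clock 20.73
[-0.1564061   0.38978004  0.07570978]
```

Converted, 0.09 m is 0.1125, 0.088 m is 0.11.

```bash
echo '[0, 0, 0, 0.0538, 0, 0.025, 0, 0, 0, 0, 0.0538, 0, 0.075, 0, 0, 0, 0, 0.0538, 0, 0.1, 0, 0, 0, 0, 0.0538, 0, 0.1063, 0, 0, 0, 0, 0.0538, 0, 0.1063, 0, 0, 0, 0, 0.0538, 0, 0.11, 0, 0, 0, 0, 0.0538, 0, 0.1125, 0, 0, 0, 0, 0.0538, 0, 0.1125, 0]' | python3 jog.py; echo '[0, 0, 0, 0, 0, 0.0013, 0, 0, 0, 0, 0, 0, 0.0025, 0, 0, 0, 0, 0, 0, 0.0038, 0, 0, 0, 0, 0, 0, 0.0038, 0]' | python3 jog.py
```

```text
clock: 21.72
position: [0.5285, -0.177, 0.1]
ee_rot: [0.734, 0.679, 0.0, -0.0]
ft_force: [-0.0, -0.0, -0.1]
grip_width: -0.001
grasp_force: 0.0
clock: 22.22
position: [0.5284, -0.1769, 0.0968]
ee_rot: [0.734, 0.679, 0.0, -0.0]
ft_force: [0.4, 0.5, -0.6]
grip_width: -0.0
grasp_force: 0.0
```

Converted, 0.0015 m is 0.0019, 0.001 m is 0.0013.

```bash
echo '[0, 0, 0, 0, 0, 0.0006, 0, 0, 0, 0, 0, 0, 0.0013, 0, 0, 0, 0, 0, 0, 0.0019, 0, 0, 0, 0, 0, 0, 0.0019, 0]' | python3 jog.py; echo '[0, 0, 0, 0, 0, 0.0006, 0, 0, 0, 0, 0, 0, 0.0006, 0]' | python3 jog.py
```

```text
clock: 22.72
position: [0.529, -0.177, 0.0961]
ee_rot: [0.734, 0.679, 0.001, 0.0]
ft_force: [-1.0, -1.1, 4.6]
grip_width: -0.0
grasp_force: 3.0
clock: 22.98
position: [0.5294, -0.1771, 0.0961]
ee_rot: [0.734, 0.679, 0.001, 0.001]
ft_force: [-0.5, 0.7, 9.1]
grip_width: 0.002
grasp_force: 4.6
```

Pressing at about 9 N. I'll let it settle for about 2 s and check the bubble under load.

Converted, 0.0001 m is 0.0001.

```bash
echo '[0, 0, 0, 0, 0, 0.0001, 0, 0, 0, 0, 0, 0, 0.0001, 0, 0, 0, 0, 0, 0, 0.0001, 0, 0, 0, 0, 0, 0, 0.0001, 0, 0, 0, 0, 0, 0, 0.0001, 0, 0, 0, 0, 0, 0, 0.0001, 0, 0, 0, 0, 0, 0, 0.0001, 0, 0, 0, 0, 0, 0, 0.0001, 0, 0, 0, 0, 0, 0, 0.0001, 0, 0, 0, 0, 0, 0, 0.0001, 0, 0, 0, 0, 0, 0, 0.0001, 0, 0, 0, 0, 0, 0, 0.0001, 0, 0, 0, 0, 0, 0, 0.0001, 0, 0, 0, 0, 0, 0, 0.0001, 0, 0, 0, 0, 0, 0, 0.0001, 0, 0, 0, 0, 0, 0, 0.0001, 0, 0, 0, 0, 0, 0, 0.0001, 0, 0, 0, 0, 0, 0, 0.0001, 0, 0, 0, 0, 0, 0, 0.0001, 0, 0, 0, 0, 0, 0, 0.0001, 0]' | python3 jog.py
python3 - <<'E'
from h import *
im,c,T=cam('wrist','w10.png')
try: level(im,c,T)
except Exception as e: print(e)
u,v=map(int,px(c,T,[.5323,-.1353,.096]));print(u,v)
cv2.imwrite('pics/w10c.png',cv2.resize(im[max(0,v-80):v+120,max(0,u-130):u+130],(780,600)))
E
```

```text
clock: 25.48
position: [0.5294, -0.1771, 0.0961]
ee_rot: [0.734, 0.679, 0.001, 0.001]
ft_force: [-1.7, 0.3, 8.9]
grip_width: -0.001
grasp_force: 5.0
vial [ 0.5327 -0.1346] [0.045  0.0152] 86.8 bubble px [287.3 196.2] 300 offset mm -0.54 clock 25.525
286 198
```

View pics/w10c.png

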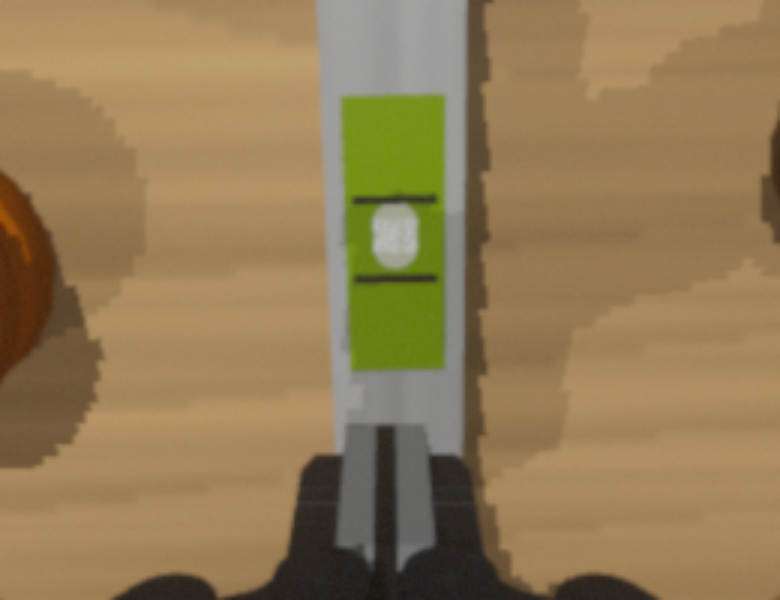

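The crop shows the bubble at row 236, between the lines at rows 199 and 279 (about −0.5 mm off centre). The fingers press the plain metal below the vial with about 9 N, so I'm handing in.

```bash
python3 -c "
from workcell import manip, cams, readout
print(manip.hand_in())"
```

```text
the job is handed in; nothing more can be done
None
```

I handed the job in at 25.5 s with the drawer judged at its stop (by the force felt and camera travel, since its joint value can't be read), the level flat and in line with the foot, the bubble about 0.5 mm off centre and the fingers pressing the level with about 9 N; `hand_in()` returned no verdict.

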